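# Drop a batch from the cheese hopper and bolt its trap

## Task

First slide the wooden tray by its handle from the left under the sample hopper, so that it stands square and centred beneath the chute; then draw the hopper's bolt fully back and swing the crank down all the way so that the trap drops all three little cheeses into the tray. Swing the crank back up until the trap is fully shut, push the bolt fully home again, and let go with the filled tray left in place under the hopper. Leave the two mustard jars and the price card alone.

Things in the scene. Friction and masses are not known exactly. Their poses are not given: they have to be found in the camera images.
- hopper: sample hopper fixed on the counter: plywood cabinet with a clear front, x -59 to +91 mm, 180 mm wide (y), 235 mm high. Origin on the counter below the middle of its chute; x points to its rear (away from the robot at yaw 0), y to its left, z up. The chute, 108 x 104 mm inside, ends 60 mm above the counter; the trap closes it at 170 mm
- tray_place (a point): where the tray's centre belongs: above the hopper's origin, 22.5 mm up, axes as the hopper's. Below 60 mm the cabinet is open to the left and the front; the right panel (inner face y = -84 mm) and rear panel (inner face x = +83 mm) stand on the counter, so the tray slides in from the left; centred and square it has 12 mm to the right panel, 8 mm to the rear one
- trap (a joint): angle of trap door and crank, rad: 0 shut, 1.15 (stop) fully open. The hinge runs along the hopper's y. The crank, outside the right panel, leans 0.2 rad from upright to the hopper's front (-x) when shut and swings on forwards and down as the trap opens. The hinge is stiff (0.3 N m) and stays where left
- trap_hinge (a point): point on the trap's hinge axis abreast of the crank's grip point: hopper frame (+54, -160, +166) mm, fixed to the hopper
- trap_grip (a point): grip point on the crank's black handle, a round bar 16 mm thick pointing right (hopper -y), y = -104 to -194 mm. On its axis, 120 mm from the hinge: hopper frame (54 - 120 sin(0.2 + trap), -160, 166 + 120 cos(0.2 + trap)) mm. Pinch from above across the hopper's x; the bar turns between the fingers
- bolt (a joint): travel of the bolt, m: 0 home (its tip blocks the crank, the trap is locked shut), 0.035 (stop) fully drawn back. It slides to the hopper's left (+y) to unlock, with about 1.2 N of friction, and stays where left. It can go home only with the trap shut (below about 0.05 rad)
- bolt_knob (a point): upright black knob of the bolt on top of the hopper, 16 mm across, 257 to 295 mm above the counter (deck at 235 mm); the point is on its axis, 280 mm up, at hopper x 22 mm, y = bolt travel. Pinch from above across the hopper's y. When home, the bolt's staples (254 mm high) begin 53 mm to its right, the crank 98 mm
- tray_center (a point): centre of the loose open wooden tray, half-way up (22.5 mm over its underside): 150 mm (x) by 144 mm (y) by 45 mm high, walls and floor 6 mm, about 0.3 kg. Its handle points to its -x side, towards the robot at yaw 0; y to its left, z up. It can be slid along the counter
- tray_grip (a point): grip point on the tray's dark wooden paddle handle: tray x -140 mm, y 0, 33 mm above the counter; axes as the tray's. The handle is a bar 14 mm wide (y), 22 to 44 mm above the counter, from the tray's front wall to x = -165 mm. Pinch from above across the tray's y
- mini_cheese_0_center (a point): small waxed cheese A, a plain disc 40 mm across and 22 mm thick with a rounded rim (45 g), at the start lying flat on the closed trap inside the hopper; the point is the centre of the disc (half-way up), z along its axis
- mini_cheese_1_center (a point): small waxed cheese B, a plain disc 40 mm across and 22 mm thick with a rounded rim (45 g), at the start lying flat on the closed trap inside the hopper; the point is the centre of the disc (half-way up), z along its axis
- mini_cheese_2_center (a point): small waxed cheese C, a plain disc 40 mm across and 22 mm thick with a rounded rim (45 g), at the start lying flat on the closed trap inside the hopper; the point is the centre of the disc (half-way up), z along its axis
- mini_cheese_0: the same small cheese A; origin at the centre of its underside
- mini_cheese_1: the same small cheese B; origin at the centre of its underside
- mini_cheese_2: the same small cheese C; origin at the centre of its underside
- tray: the same tray; origin at the centre of its underside
- mustard_a: bystander: mustard jar 72 mm across, 94 mm high; origin at the centre of its underside
- mustard_b: bystander: second mustard jar of that size; origin at the centre of its underside
- price_card: bystander: slate price card in a wooden foot, 24 x 70 x 64 mm; origin at the centre of its underside

How it is judged:
By the outcome, as a careful person would: the job done as asked, in the order asked, and still so for the second after the job is handed in, with the robot touching nothing.
It also fails if it takes over 70 s, if anything falls off the work surface, if the arm or the gripper's body presses on something with over 40 N, if the wrist force passes 120 N, or if a joint passes its speed limit or range.

## Robot

A 7-joint arm with a two-finger parallel gripper is mounted at the origin on a cart in front of the work surface, level with it; the furniture and walls round the work are solid. World frame = base frame: x ahead of the robot, y to its left, z up, the work surface at z = 0. Lengths are in mm, angles in degrees, forces in N, time in s.
With the tool pointing down it reaches from about 425 to 875 mm from the base axis. Payload 4.7 kg.
Tool frame: the origin (TCP) lies at the centre of the arm's flange, where the gripper is bolted on; the fingertips stand 182 mm ahead of it and the grasp point (between the pads) lies 164 mm ahead of it (manip.grip_point_offset is the distance from the TCP to the grasp point, in mm); z points along the fingers, y is the direction in which the jaws open and shut (so a half turn about z gives the same grasp; the last joint's range is limited). The gripper opens to 87 mm and grips with 3 to 60 N. Pads are 19 mm wide; open, the fingers measure 117 mm over their backs; the gripper's body (75 mm by 190 mm) begins 51 mm behind the grasp point.
Start: joints at [-73.791, 18.392, -4.016, 83.108, 1.295, 78.541, -3.26], TCP at [172.639, 626.66, 404.787] pointing down, gripper open.
Joint ranges: [-163.93, 163.93], [-17.29, 119.83], [-79.2, 71.16], [3.27, 140.29], [-89.18, 269.18], [5.43, 117.66], [-154.24, 154.24]. Speed limits (degrees/s): [147.25, 147.25, 180, 180, 180, 180, 180].

## Interface

Orientations are given as a 3x3 rotation matrix whose columns are the frame's x, y, z axes.
In Python, from cell import manip gives the robot as it stands. The module is installed in compiled form; this text tells all that it offers. Calls block until the motion is done:
- manip.goto(position, orientation): joint-space move of the TCP to a pose.
- manip.line_to(position, rotation=None, rate=150): straight line of the TCP; rotation=None keeps the orientation; rate is the mean speed in mm/s.
- manip.movej(angles): joint-space move.
- manip.set_gripper(opening, grasp_force=None): finger opening in mm; grasp_force is the grip in N (None keeps the last); returns when the fingers have stopped.
- manip.dwell(seconds).
- manip.ik(position, orientation): joint angles nearest the present ones, or None.
- manip.read_state(): the state.
- manip.snapshot(name): name is "scene" or "side" or "wrist"; returns a dict with "image" (384x512x3 uint8, red, green, blue), "range_z" (384x512 float32, mm along the optical axis (not along the pixel's ray), 0 where there is no reading), "K" (3x3 intrinsics, pixels), "world_from_camera" (4x4, takes a point from camera to world coordinates); the wrist camera has in their place "mount" (4x4, takes a point from camera to tool coordinates, whose origin is the TCP and whose axes are the flange's). Camera axes: x right, y down, z forward; pixel columns grow to the right and rows downward; lengths in mm; the calibration is good to about 2 mm. A picture is of the moment at which its call begins: read the wrist's pose just before it.
A pose or a line that the arm cannot do raises manip.MotionError and nothing moves.
- manip.job_done(): hands the job in, once; it reports no verdict.
The state is a dict: "t": time; "joint_pos": joint angles; "joint_velocities": joint speeds; "joint_torque": joint torques, N m; "ee_pos": TCP position; "eef_rot": TCP orientation; "force": force on the tool from outside, world axes, zero at the start; "ft_torque": the same for the moment, N m; "finger_gap": finger opening in mm.
Only numpy, scipy, OpenCV 4.12 (cv2) and the standard library are available. Lean on these libraries where they do the work, as an engineer would, in place of code of your own. Each camera call takes 0.05 s, during which the arm holds its last target. There are 200 camera calls.

## Working session

There is one attempt and no reset: what is moved stays moved. The work goes in short steps, each a Python script; the robot and the scene stay as the last script left them, time stands still between calls to the robot, and variables do not carry over. Pictures are saved under pics/ and viewed, on a budget of 10 in all, crops included, one or two more only if the job needs it, and the job is handed in when it is done.

```bash
mkdir -p pics; python3 - <<'E'
from cell import manip
import cv2,numpy as np
for n in("scene","side"):
    s=manip.snapshot(n); cv2.imwrite(f"pics/{n}0.png",cv2.resize(s["image"][:,:,::-1],None,fx=1.5,fy=1.5)); np.savez(f"{n}0.npz",**s)
    print(n,s["K"],s["world_from_camera"])
st=manip.read_state();print(st["ee_pos"],st["eef_rot"],st["t"],manip.grip_point_offset)
E
```

```text
scene [[372.82138503   0.         253.2591438 ]
 [  0.         372.82138503 196.39985158]
 [  0.           0.           1.        ]] [[ 4.46707412e-01 -6.91325764e-01  5.67909479e-01 -1.49880581e+02]
 [-8.94568341e-01 -3.35097982e-01  2.95731003e-01 -3.98620689e+02]
 [-1.41411412e-02 -6.40139071e-01 -7.68128894e-01  1.12134982e+03]
 [ 0.00000000e+00  0.00000000e+00  0.00000000e+00  1.00000000e+00]]
side [[350.55738451   0.         257.23424568]
 [  0.         350.55738451 184.20343447]
 [  0.           0.           1.        ]] [[ 9.96739022e-01 -6.31758191e-02  5.02009838e-02  4.81345350e+02]
 [-7.87156319e-02 -6.24371639e-01  7.77151147e-01 -7.45280195e+02]
 [-1.77530897e-02 -7.78568476e-01 -6.27308501e-01  7.63605741e+02]
 [ 0.00000000e+00  0.00000000e+00  0.00000000e+00  1.00000000e+00]]
[172.56602329 626.48137557 403.74924632] [[-9.64115252e-01  2.65483758e-01 -3.92728403e-04]
 [ 2.65484036e-01  9.64113699e-01 -1.73237645e-03]
 [-8.12829763e-05 -1.77447368e-03 -9.99998422e-01]] 0.1 163.5
```

View pics/scene0.png

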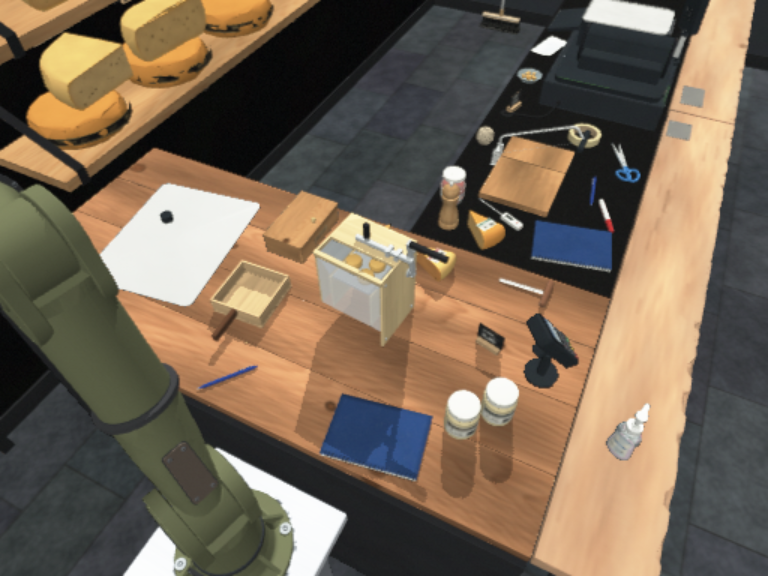

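View pics/side0.png

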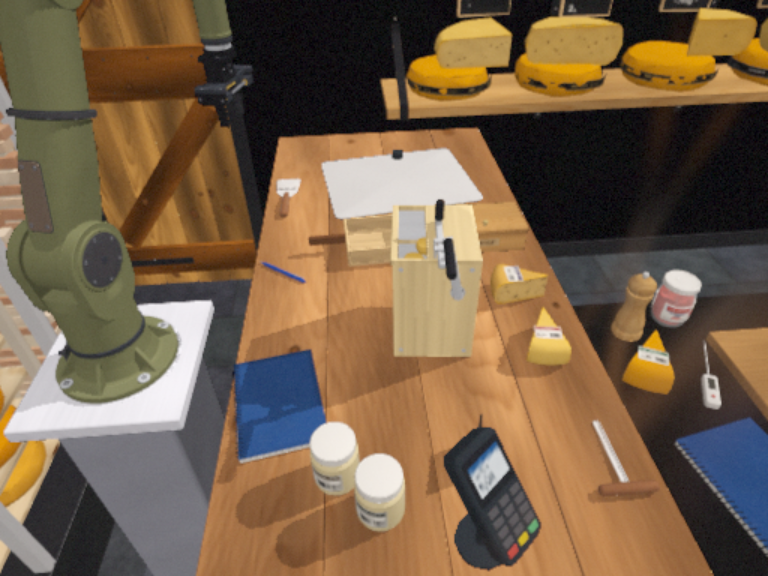

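Scene view: hopper near (365,275), tray to its left near (250,292) with its handle at (225,322), bolt knob at (367,230) and crank handle at (430,252). The side view agrees: knob (440,210), crank handle (450,258), tray (370,240). Next I measure the positions from depth.

```bash
cat > h.py <<'E'
import numpy as np,cv2
def cloud(s):
    v,u=np.mgrid[0:384,0:512]; z=s["range_z"].astype(float); K=s["K"]
    p=np.stack([(u-K[0,2])*z/K[0,0],(v-K[1,2])*z/K[1,1],z],-1)
    T=s["world_from_camera"]; P=p@T[:3,:3].T+T[:3,3]; P[z==0]=np.nan
    return P
E
python3 - <<'E'
from h import *
for n in("scene","side"):
    s=np.load(n+"0.npz"); P=cloud(s); im=s["image"].astype(int); hsv=cv2.cvtColor(s["image"],cv2.COLOR_RGB2HSV)
    v,u=np.mgrid[0:384,0:512]
    box=(300,100,720,560)
    R=dict(scene=(205,285,135,235),side=(255,325,130,240))[n]
    roi=(u>=R[0])&(u<R[1])&(v>=R[2])&(v<R[3])
    m=roi&(abs(P[...,2]-235)<7); q=P[m]
    m2=cv2.morphologyEx(m.astype(np.uint8),cv2.MORPH_OPEN,np.ones((2,2)))>0
    print(n,"deck",m.sum(),cv2.minAreaRect(P[m2][:,:2].astype(np.float32)),np.median(q[:,2]))
    d=roi&(im.max(-1)<60)&(P[...,2]>245)
    k,l,st,c=cv2.connectedComponentsWithStats(d.astype(np.uint8))
    for i in range(1,k):
        if st[i,4]>8:
            a=P[l==i]; print(" dark",c[i],st[i,4],np.nanmedian(a,0).round(1),np.nanmin(a,0).round(),np.nanmax(a,0).round())
    R=dict(scene=(130,200,165,240),side=(190,262,135,180))[n]
    roi=(u>=R[0])&(u<R[1])&(v>=R[2])&(v<R[3])
    m=roi&(abs(P[...,2]-45)<6)
    k,l,st,c=cv2.connectedComponentsWithStats(m.astype(np.uint8))
    for i in range(1,k):
        if st[i,4]>20: print(" rim",c[i],st[i,4],cv2.minAreaRect(P[l==i][:,:2].astype(np.float32)),np.median(P[l==i][:,2]))
    m=roi&(P[...,2]>18)&(im.sum(-1)<260)&(P[...,2]<60)
    k,l,st,c=cv2.connectedComponentsWithStats(m.astype(np.uint8))
    for i in range(1,k):
        if st[i,4]>15: print(" hdl",c[i],st[i,4],np.median(P[l==i],0),cv2.minAreaRect(P[l==i][:,:2].astype(np.float32)))
E
```

```text
scene deck 1106 ((601.5750122070312, 29.46617889404297), (179.96543884277344, 149.79409790039062), 75.01083374023438) 235.4607348815548
 dark [243.83870968 153.4516129 ] 31 [618.3  32.4 284.3] [614.  27. 261.] [625.  39. 297.]
 dark [278.50980392 164.78431373] 51 [615.  -91.  289.5] [ 609. -112.  282.] [623. -72. 295.]
 rim [162.32022472 198.09269663] 356 ((478.329345703125, 322.0284118652344), (240.64947509765625, 147.59921264648438), 3.156818389892578) 44.58221779190717
 hdl [149.42857143 216.21428571] 126 [401.06005393 314.02255426  42.31172409] ((402.2406005859375, 317.8764953613281), (89.81510162353516, 16.181560516357422), 2.6313390731811523)
side deck 1290 ((716.21875, 130.14430236816406), (487.32037353515625, 137.44363403320312), 60.48561477661133) 234.98556959649846
 dark [292.38181818 139.8       ] 55 [624.9  26.8 280.4] [620.  25. 261.] [630.  39. 296.]
 dark [299.33333333 172.33333333] 138 [ 616.5 -127.9  290.7] [ 608. -163.  281.] [626. -75. 293.]
 rim [235.02575107 156.44206009] 233 ((468.87738037109375, 321.5201416015625), (151.84107971191406, 206.2283935546875), 89.28935241699219) 43.598903726841854
 hdl [217.91056911 159.68292683] 123 [409.0841682  310.75057833  37.80933549] ((407.32940673828125, 312.6712341308594), (84.0372085571289, 14.31657600402832), 3.333674192428589)
```

```bash
python3 - <<'E'
from h import *
v,u=np.mgrid[0:384,0:512]
def pca(q):
    q=q[~np.isnan(q).any(1)]; m=np.median(q,0); w,V=np.linalg.eigh(np.cov((q-m)[:,:2].T)); d=V[:,1]; return m.round(1),np.degrees(np.arctan2(d[1],d[0]))%180
canvas=np.full((400,440,3),255,np.uint8)
for n,c in(("scene",(0,0,255)),("side",(255,0,0))):
    s=np.load(n+"0.npz"); P=cloud(s); im=s["image"].astype(int)
    R=dict(scene=(262,305,150,190),side=(290,310,155,190))[n]
    d=(u>=R[0])&(u<R[1])&(v>=R[2])&(v<R[3])&(im.max(-1)<60)&(P[...,2]>270); print(n,"bar",pca(P[d]))
    # vertical faces: points z 70..220 by normals
    gx=np.gradient(P,axis=1);gy=np.gradient(P,axis=0);N=np.cross(gx,gy);N/=np.linalg.norm(N,axis=-1,keepdims=True)
    f=(P[...,0]>480)&(P[...,0]<720)&(abs(P[...,1])<150)&(P[...,2]>80)&(P[...,2]<225)&(abs(N[...,2])<.12)
    a=np.degrees(np.arctan2(N[...,1],N[...,0]))%90; a=np.where(a>45,a-90,a)
    for nm,g in(("right",f&(abs(N[...,1])>.9)),("front",f&(abs(N[...,0])>.9))):
        if g.sum()>50: print(nm,g.sum(),pca(P[g]),np.median(a[g]))
    m=(abs(P[...,2]-235)<5)&(P[...,0]>450)&(P[...,0]<750)&(abs(P[...,1]-30)<170)
    for x,y in P[m][:,:2]: cv2.circle(canvas,(int(x-400),int(y+150)),1,c,-1)
    if n=="scene":
        hi=(P[...,0]>440)&(P[...,0]<1000)&(P[...,1]>130)&(P[...,1]<500)&(P[...,2]>12)&(P[...,2]<130)
        for x,y in P[hi&(P[...,2]>50)][:,:2]:
            if x<840 and y<250: cv2.circle(canvas,(int(x-400),int(y+150)),1,(0,160,0),-1)
        b=P[hi&(P[...,2]>60)]; print("box",np.nanmin(b,0),np.nanmax(b,0))
    for nm,R in(("mustard",0),):
        o=(P[...,2]>50)&(P[...,2]<130)&(P[...,1]<-180)&(P[...,1]>-700)&(P[...,0]>250)&(P[...,0]<800)
        k,l,st,cc=cv2.connectedComponentsWithStats(o.astype(np.uint8))
        for i in range(1,k):
            if st[i,4]>15: print(" obst",np.nanmedian(P[l==i],0).round())
cv2.imwrite("pics/deck.png",canvas)
E
```

```text
scene bar (array([ 611.9, -111.9,  290.2]), np.float64(83.37122053918272))
right 384 (array([600.4, -52.9, 152. ]), np.float64(169.84240483975623)) -6.502185049902771
front 497 (array([543.3,  36.9, 153.1]), np.float64(83.81992392552453)) -5.69065428891173
box [554.23087925 131.33924409  60.01986539] [886.07309841 394.20353861  97.02341201]
 obst [ 648. -276.   58.]
 obst [ 618. -433.  106.]
 obst [ 475. -350.   93.]
 obst [ 411. -291.   94.]
 obst [ 497. -600.   95.]
side bar (array([ 616.5, -127.9,  290.7]), np.float64(84.69300346889968))
right 715 (array([602.5, -54.7, 153.8]), np.float64(154.87063842072303)) -2.008012291056076
front 150 (array([611.5, -47.9, 185.3]), np.float64(113.7416527136956)) -4.904679577312891
 obst [ 462. -328.   94.]
 obst [ 649. -447.  105.]
```

View pics/deck.png

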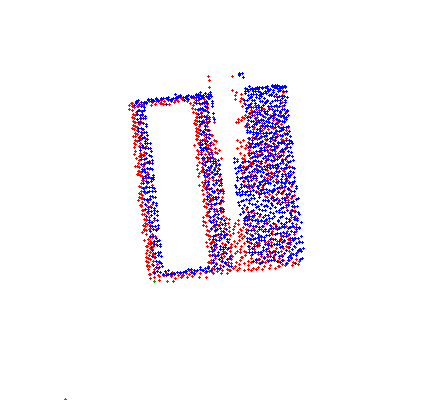

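```bash
python3 - <<'E'
from h import *
A=[]
for n in("scene","side"):
    s=np.load(n+"0.npz"); P=cloud(s)
    m=(abs(P[...,2]-235)<5)&(P[...,0]>520)&(P[...,0]<720)&(P[...,1]>-75)&(P[...,1]<135)
    q=P[m][:,:2]; q=q[~((q[:,1]<-40)&(q[:,0]>600)&(q[:,0]<642))]
    q=q[[np.sum(np.hypot(*(q-p).T)<8)>4 for p in q]]
    A.append(q); print(n,len(q),cv2.minAreaRect(q.astype(np.float32)))
c,wh,a=cv2.minAreaRect(np.vstack(A).astype(np.float32)); print(c,wh,a)
yaw=np.radians(a-90 if a>45 else a)
for yaw in(yaw,np.radians(-6.5)):
    x=np.array([np.cos(yaw),np.sin(yaw)]);y=np.array([-x[1],x[0]])
    o=np.array(c)-16*x; print(np.degrees(yaw),"origin",o,"knob",o+22*x,"grip",o+30.16*x-160*y,"bar y range at",o+30*x-104*y)
from cell import manip
E
```

```text
scene 1015 ((615.8145141601562, 35.817874908447266), (181.88865661621094, 155.93775939941406), 84.36167907714844)
side 1204 ((619.5496826171875, 30.08013916015625), (180.1063232421875, 153.545166015625), 83.50787353515625)
(616.8085327148438, 33.075706481933594) (185.4391632080078, 159.66970825195312) 83.50787353515625
-6.49212646484375 origin [600.91113427  34.88477331] knob [622.77005713  32.39730642] grip [ 612.78706203 -127.49930208] bar y range at [618.95982195 -71.84031686]
-6.5 origin [600.91138302  34.8869579 ] knob [622.76996385  32.3964872 ] grip [ 612.76499599 -127.49874793] bar y range at [618.94540446 -71.8406115 ]
```

```bash
cat >> h.py <<'E'
def Rd(deg):
    c,s=np.cos(np.radians(deg)),np.sin(np.radians(deg)); return np.array([[-c,-s,0],[-s,c,0],[0,0,-1.]])
def wrist(manip,name):
    st=manip.read_state(); s=manip.snapshot("wrist"); T=np.eye(4); T[:3,:3]=st["eef_rot"]; T[:3,3]=st["ee_pos"]
    s=dict(s); s["world_from_camera"]=T@s["mount"]; np.savez(name+".npz",**s)
    cv2.imwrite(f"pics/{name}.png",s["image"][:,:,::-1]); return s
E
python3 - <<'E'
from h import *
from cell import manip
for p in((560,34,560),(560,34,590),(560,34,640),(385,314,420),(385,314,250)): print(p,manip.ik(p,Rd(-6)) is not None)
manip.goto((420,300,420),Rd(3)); a=wrist(manip,"w_tray")
manip.goto((560,34,590),Rd(-6)); b=wrist(manip,"w_hop")
print(manip.read_state()["t"],a["mount"].round(2))
cv2.imwrite("pics/w.png",np.hstack([a["image"],b["image"]])[:,:,::-1][:, :].copy() if 0 else cv2.resize(np.hstack([a["image"],b["image"]])[:,:,::-1],(800,300)))
E
```

```text
(560, 34, 560) True
(560, 34, 590) True
(560, 34, 640) True
(385, 314, 420) True
(385, 314, 250) True
3.0167 [[-0.   -0.96 -0.29 80.5 ]
 [ 1.   -0.    0.    0.25]
 [-0.   -0.29  0.96 19.05]
 [ 0.    0.    0.    1.  ]]
```

View pics/w.png

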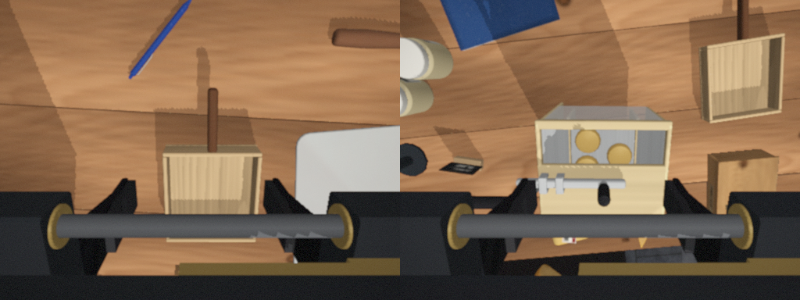

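Wrist views. Left: tray with its handle at (212,118) and front rim at y≈150. Right: hopper top with its front edge at y≈122, knob at (604,193), three cheeses on the trap, and the tray at (740,75).

```bash
python3 - <<'E'
from h import *
v,u=np.mgrid[0:384,0:512]
def fitangle(p):  # line through points
    vx,vy,x,y=cv2.fitLine(p.astype(np.float32),cv2.DIST_HUBER,0,.01,.01).ravel(); return np.degrees(np.arctan2(vy,vx)),(x,y)
s=np.load("w_tray.npz");P=cloud(s);im=s["image"].astype(int)
h=(P[...,2]>30)&(P[...,2]<60)&(P[...,0]<450)&(P[...,1]>280)&(P[...,1]<350)&(v<240)
q=P[h];print("handle z",np.median(q[:,2]),cv2.minAreaRect(q[q[:,0]<435][:,:2].astype(np.float32)))
r=(abs(P[...,2]-45)<5)&(P[...,0]>425)&(P[...,0]<620)&(P[...,1]>225)&(P[...,1]<420)&(v<232)
q=P[r];print("rim",len(q),cv2.minAreaRect(q[:,:2].astype(np.float32)),np.median(q[:,2]))
s=np.load("w_hop.npz");P=cloud(s);im=s["image"].astype(int)
m=(abs(P[...,2]-235)<6)&(P[...,0]>500)&(P[...,0]<720)&(P[...,1]>-90)&(P[...,1]<150)&(v<270)
q=P[m];print("deck z",np.median(q[:,2]),q[:,:2].min(0),q[:,:2].max(0),cv2.minAreaRect(q[:,:2].astype(np.float32)))
f=[]  # front edge: min x per y bin ; side edges
for y in range(-40,110,6):
    b=q[abs(q[:,1]-y)<3]
    if len(b): f.append(b[np.argmin(b[:,0]),:2])
f=np.array(f);print("front edge",fitangle(f))
L=[];Rr=[]
for x in range(565,670,6):
    b=q[abs(q[:,0]-x)<3]
    if len(b): L.append(b[np.argmax(b[:,1]),:2]);Rr.append(b[np.argmin(b[:,1]),:2])
print("L",fitangle(np.array(L)),"R",fitangle(np.array(Rr)))
k=(im.max(-1)<70)&(P[...,2]>255)&(P[...,2]<310)&(P[...,0]>590)&(P[...,0]<660)&(abs(P[...,1]-32)<30)
q=P[k];t=q[q[:,2]>289];print("knob",len(q),q[:,2].max(),np.median(t,0),t[:,:2].min(0),t[:,:2].max(0),len(t))
E
```

```text
handle z 44.4371275221402 ((398.3477478027344, 317.74334716796875), (73.9742431640625, 14.159543991088867), 2.9981677532196045)
rim 1447 ((460.2733459472656, 320.8067932128906), (71.16484832763672, 143.64259338378906), 3.1445531845092773) 45.30387806277332
deck z 235.89156561657467 [532.52176398 -60.97234729] [681.23953853 130.70121564] ((607.1962280273438, 32.78656005859375), (185.5147247314453, 132.18325805664062), 83.78766632080078)
front edge (np.float32(83.72724), (np.float32(541.3421), np.float32(35.653774)))
L (np.float32(-9.229294), (np.float32(614.8054), np.float32(122.97383))) R (np.float32(-5.931904), (np.float32(611.1964), np.float32(-55.049328)))
knob 350 297.5441320604913 [622.6518646   34.23440094 295.43534925] [617.99446577  27.99914501] [630.79055176  40.46607203] 190
```

```bash
python3 - <<'E'
from h import *
o=np.array([601.3,35.3]);a=np.radians(-6.2);x=np.array([np.cos(a),np.sin(a)]);y=np.array([-x[1],x[0]])
for n in("w_hop","scene0","side0"):
    s=np.load(n+".npz");P=cloud(s)
    d=P[...,:2]-o; hx=d@x;hy=d@y
    m=(P[...,2]>12)&(P[...,2]<150)&(hy>100)&(hy<330)&(hx>-20)&(hx<250)
    if n=="w_hop": m&=np.arange(384)[:,None]<270
    k,l,st,c=cv2.connectedComponentsWithStats(m.astype(np.uint8))
    for i in range(1,k):
        if st[i,4]>40: print(n,c[i],st[i,4],[np.percentile(w[l==i],(1,50,99)).round() for w in(hx,hy,P[...,2])])
E
```

```text
w_hop [424.06007345 226.03016789] 3812 [array([ 49.,  88., 178.]), array([242., 270., 329.]), array([13., 66., 69.])]
scene0 [203.91601562 152.64648438] 1024 [array([ 47., 123., 246.]), array([243., 277., 329.]), array([13., 65., 73.])]
side0 [332.88028169 152.91830986] 710 [array([139., 194., 248.]), array([249., 262., 328.]), array([13., 64., 77.])]
side0 [338.35135135 179.98198198] 111 [array([155., 187., 237.]), array([101., 111., 133.]), array([34., 57., 60.])]
```

```bash
cat >> h.py <<'E'
o=np.array([601.3,35.3]);HY=-6.2
def hw(hx,hy,z):
    a=np.radians(HY);x=np.array([np.cos(a),np.sin(a)]);y=np.array([-x[1],x[0]]); return np.r_[o+hx*x+hy*y,z]
E
python3 - <<'E'
from h import *
from cell import manip
R=Rd(3.1)
manip.goto((385.7,317,420),R); manip.set_gripper(50,40)
manip.line_to((385.7,317,196.5),R,rate=250); manip.set_gripper(0,40)
st=manip.read_state();print(st["t"],st["finger_gap"],st["ee_pos"])
T=Rd(HY)
manip.line_to(hw(-140-50,200,196.5),T,rate=80)
print(manip.read_state()["force"].round(1))
manip.line_to(hw(-140-40,110,196.5),rate=90)
manip.line_to(hw(-140-4,20,196.5),rate=80)
manip.line_to(hw(-140,0,196.5),rate=40)
st=manip.read_state();print(st["t"],st["finger_gap"],st["force"].round(1))
for n in("scene","side"): np.savez(n+"1.npz",**manip.snapshot(n))
wrist(manip,"w1")
a,b,c=[np.load(k+"1.npz")["image"] for k in("scene","side","w")]
cv2.imwrite("pics/t1.png",cv2.resize(np.hstack([a[100:300,150:350],b[80:280,180:380],c[100:300,150:350]]),(800,267))[:,:,::-1])
E
```

```text
7.0583 13.616900627013504 [385.71988023 317.03340276 196.61267289]
[ 1.6 -0.6  1.6]
11.3667 13.454568625046537 [0.1 0.6 4.3]
```

View pics/t1.png

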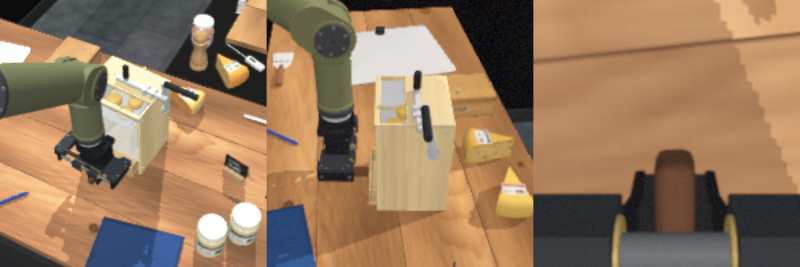

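```bash
python3 - <<'E'
from h import *
from cell import manip
manip.set_gripper(40); manip.line_to(hw(-140,0,500),rate=300); 
s=wrist(manip,"w2"); print(manip.read_state()["t"])
P=cloud(s);d=P[...,:2]-o;a=np.radians(HY);x=np.array([np.cos(a),np.sin(a)]);y=np.array([-x[1],x[0]]);hx=d@x;hy=d@y;z=P[...,2]
V=np.arange(384)[:,None]+0*z
h=np.stack([hx,hy],-1).astype(np.float32)
m=(abs(z-44)<6)&(hx<-82)&(hx>-200)&(abs(hy)<40); print("handle",m.sum(),cv2.minAreaRect(h[m]),np.median(z[m]))
m=(abs(z-45)<6)&(hx<-55)&(hx>-81)&(abs(hy)<95); q=h[m]; print("rim",m.sum(),q.min(0),q.max(0),cv2.minAreaRect(q))
m=(abs(z-235)<5)&(hx<-50)&(hx>-75)&(abs(hy)<100); 
if m.any(): q=h[m]; print("deck front",m.sum(),q.min(0),q.max(0))
m=(z>80)&(z<230)&(abs(hy)<70)&(abs(hx+59)<12);print("front face hx",np.median(hx[m]),m.sum())
E
```

```text
13.4917
handle 606 ((-123.15316009521484, -0.821864128112793), (82.26129150390625, 12.346357345581055), 0.10563847422599792) 44.633130326735824
rim 673 [-80.96871 -88.35956] [-55.27842   70.865005] ((-68.12721252441406, -8.748809814453125), (25.681793212890625, 159.22488403320312), 0.007600991055369377)
front face hx -56.010152021365606 3873
```

View pics/w2.png

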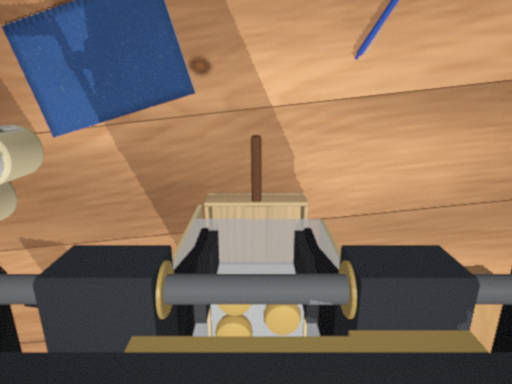

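Tray stands square: handle angle 0.1°, lateral offset about −0.8 mm, tip at hx −164, in the hopper frame. Now the bolt.

```bash
python3 - <<'E'
from h import *
from cell import manip
T=Rd(HY); O=443.5
manip.goto(hw(22,0,530),T)
manip.line_to(hw(22,0,O),T,rate=200); manip.set_gripper(0,30)
st=manip.read_state();print(st["t"],st["finger_gap"],st["force"].round(1))
manip.line_to(hw(22,34,O),rate=60); print(manip.read_state()["force"].round(1))
for y in(36,38):
    manip.line_to(hw(22,y,O),rate=30); f=manip.read_state()["force"]; print(y,f.round(1))
    if np.linalg.norm(f[:2])>12: break
manip.set_gripper(40); st=manip.read_state(); print(st["t"])
manip.line_to(hw(22,y,530),rate=300)
s=wrist(manip,"w3"); np.savez("scene3.npz",**manip.snapshot("scene"));np.savez("side3.npz",**manip.snapshot("side"))
P=cloud(np.load("side3.npz"));im=np.load("side3.npz")["image"]
a=np.radians(HY);X=np.array([np.cos(a),np.sin(a)]);Y=np.array([-X[1],X[0]])
for n in("w3","scene3","side3","side0","w_hop"):
    s=np.load(n+".npz");P=cloud(s);d=P[...,:2]-o;hx=d@X;hy=d@Y;z=P[...,2]
    k=(s["image"].max(-1)<70)&(z>258)&(z<300)&(abs(hx-22)<14)&(hy>-60)&(hy<70); 
    if k.sum()>5: print(n,"knob hy",np.median(hy[k]),np.median(hx[k]),k.sum())
    k=(s["image"].max(-1)<70)&(z>270)&(z<305)&(hy<-100)&(hy>-200)&(abs(hx-30)<40)
    if k.sum()>5: print(n,"bar hx,z",np.median(hx[k]),np.median(z[k]),np.percentile(hy[k],(2,98)))
E
```

```text
15.3417 15.349670425066208 [0.9 2.9 3.2]
[ 0.1 -0.2  5. ]
36 [-0.9 -3.4  5.6]
38 [-1.3 -5.7  5.8]
17.3
w3 knob hy 36.139962963405814 19.929090940814525 518
w3 bar hx,z 29.611223531870923 291.24018492640124 [-144.07835027 -104.34254473]
scene3 knob hy 33.86492382290578 17.745950610380767 27
scene3 bar hx,z 26.767031900539823 289.92363006714675 [-189.65917942 -107.18434643]
side3 knob hy 28.6650698483211 24.983718689778232 56
side3 bar hx,z 32.42255797115462 290.63026574759306 [-193.63153478 -110.29252531]
side0 knob hy -5.951457018318894 24.45233892291092 56
side0 bar hx,z 32.51977537593852 290.65610534321553 [-194.49659277 -110.52480922]
w_hop knob hy 1.1397838179081854 19.056089914131157 350
w_hop bar hx,z 28.362376286559268 290.6950688398375 [-155.07661939 -120.00947043]
```

```bash
cat >> h.py <<'E'
def cr(t,r=120): return hw(54-r*np.sin(.2+t),-160,166+r*np.cos(.2+t)+163.5)
E
python3 - <<'E'
from h import *
from cell import manip
q0=manip.read_state()["joint_pos"]
for th in(HY+90,HY-90):
    print(th,[None if (j:=manip.ik(cr(t),Rd(th))) is None else np.round(j).astype(int) for t in(0,.6,1.18)])
th=HY+90 if all(manip.ik(cr(t),Rd(HY+90)) is not None for t in(0,.6,1.18)) else HY-90
T=Rd(th)
manip.goto(cr(0)+[0,0,90],T); manip.set_gripper(50)
manip.line_to(cr(0),T,rate=200); manip.set_gripper(0,25)
st=manip.read_state();print(st["t"],st["finger_gap"],st["force"].round(1))
for t in np.arange(.1,1.11,.1):
    manip.line_to(cr(t),rate=60); print(round(t,2),manip.read_state()["force"].round(1))
for t in(1.15,1.18):
    manip.line_to(cr(t),rate=40); print(t,manip.read_state()["force"].round(1))
st=manip.read_state();print(st["t"],st["finger_gap"])
for n in("scene","side"): np.savez(n+"4.npz",**manip.snapshot(n))
a,b=[np.load(k+"4.npz")["image"] for k in("scene","side")]
cv2.imwrite("pics/t4.png",cv2.resize(np.hstack([a[100:300,150:350],b[80:280,180:380]]),(800,400))[:,:,::-1])
E
```

```text
83.8 [None, None, None]
-96.2 [array([-29,  19,  50,  85, -14,  83,  14]), array([-34,  10,  49,  96,  -8,  77,  10]), array([-35,   7,  48, 105,  -6,  70,   9])]
20.8 15.141364268128626 [1.1 0.3 0.6]
0.1 [-0.6 -1.1  1.6]
0.2 [-1.   0.8  1.7]
0.3 [-0.6  0.4  1.1]
0.4 [ 0.2  0.7 -0.9]
0.5 [ 2.9  1.7 -3. ]
0.6 [ 4.3  1.9 -5.2]
0.7 [ 4.9  1.8 -3.8]
0.8 [ 6.3  2.  -4.5]
0.9 [ 6.7  1.8 -4.6]
1.0 [ 6.7  1.4 -3.8]
1.1 [ 8.7  1.5 -3.4]
1.15 [ 4.1  3.1 13.3]
1.18 [ 0.6  3.1 25.7]
25.2 14.920308381683963
```

View pics/t4.png

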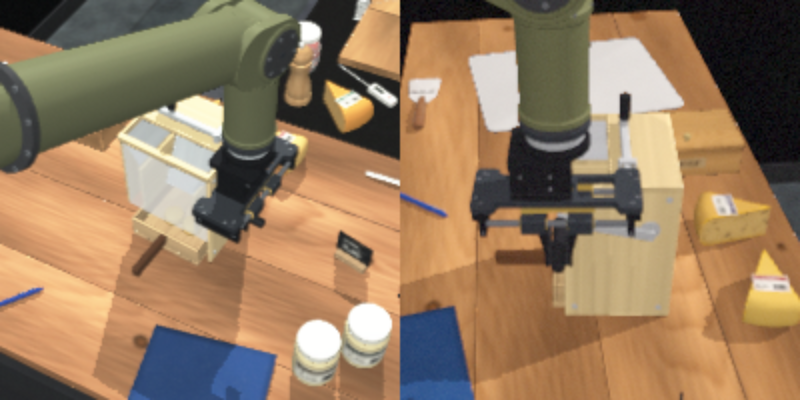

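```bash
python3 - <<'E'
from h import *
for n in("scene","side"):
  for k in(0,4):
    im=np.load(f"{n}{k}.npz")["image"];h=cv2.cvtColor(im,cv2.COLOR_RGB2HSV)
    R=dict(scene=(205,275,140,235),side=(262,292,140,180))[n]
    c=h[R[2]:R[3],R[0]:R[1]].astype(int); m=(c[...,1]>150)&(c[...,2]>120)&(c[...,0]>12)&(c[...,0]<30); ys,xs=np.nonzero(m); print(n,k,m.sum(),(xs.mean()+R[0],ys.mean()+R[2]) if m.any() else "")
im=[np.load(f"scene{k}.npz")["image"][135:245,195:285] for k in(0,4)]
cv2.imwrite("pics/z.png",cv2.resize(np.hstack(im),(800,489),interpolation=cv2.INTER_CUBIC)[:,:,::-1])
E
```

```text
scene 0 0 
scene 4 0 
side 0 70 (np.float64(279.1), np.float64(165.82857142857142))
side 4 8 (np.float64(271.0), np.float64(173.25))
```

View pics/z.png

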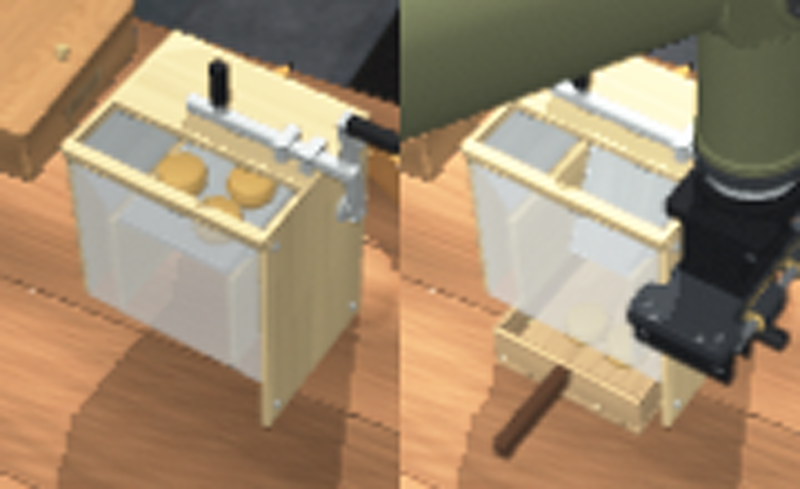

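Right half: the trap hangs open, no cheese is left above it, and cheeses show in the tray through the clear front at (585,320) and (620,355). I'll swing the crank back up.

```bash
python3 - <<'E'
from h import *
from cell import manip
for t in np.arange(1.05,.04,-.1):
    manip.line_to(cr(t),rate=60); print(round(t,2),manip.read_state()["force"].round(1))
for t in(0,-.02,-.04,-.06):
    manip.line_to(cr(t),rate=40); f=manip.read_state()["force"]; print(t,f.round(1))
    if f[0]<-10: break
st=manip.read_state();print(st["t"],st["finger_gap"])
manip.set_gripper(50); manip.line_to(cr(t)+[0,0,110],rate=300)
manip.goto(hw(22,36,540),Rd(HY))
s=wrist(manip,"w5"); print(manip.read_state()["t"])
for n in("scene","side"): np.savez(n+"5.npz",**manip.snapshot(n))
a=np.radians(HY);X=np.array([np.cos(a),np.sin(a)]);Y=np.array([-X[1],X[0]])
for n in("w3","scene3","side3","w5","scene5","side5"):
    s=np.load(n+".npz");P=cloud(s);d=P[...,:2]-o;hx=d@X;hy=d@Y;z=P[...,2]
    k=(s["image"].max(-1)<70)&(z>255)&(z<305)&(hy<-105)&(hy>-145)&(abs(hx-30)<40)
    if k.sum()>5: print(n,"bar hx,z",np.median(hx[k]),np.median(z[k]),k.sum())
c=s=np.load("w5.npz")["image"];b=np.load("scene5.npz")["image"]
cv2.imwrite("pics/t5.png",np.hstack([cv2.resize(c,(480,360)),cv2.resize(b[135:245,195:285],(300,360),interpolation=cv2.INTER_CUBIC)])[:,:,::-1])
E
```

```text
1.05 [ 9.7  1.1 -2.5]
0.95 [ 9.4  0.2 -3.7]
0.85 [ 6.1  0.4 -3.4]
0.75 [ 0.7  0.9 -3.4]
0.65 [-4.6  2.3  1.3]
0.55 [-10.2   3.    5.1]
0.45 [-13.7   3.6  10.5]
0.35 [-18.    4.7  17.1]
0.25 [-13.9   3.7  17.7]
0.15 [-10.3   2.9  16.7]
0.05 [-6.7  2.5 14. ]
0 [-5.8  2.2 12.9]
-0.02 [-6.9  2.4 11. ]
-0.04 [-10.7   3.5  13.2]
30.0083 15.26583748841422
32.5417
w3 bar hx,z 29.564147365603073 291.2622213371265 1093
scene3 bar hx,z 26.87497751419796 289.2064429297917 50
side3 bar hx,z 32.26176322608641 290.9999416959807 52
w5 bar hx,z 30.153393150091794 291.2288027752028 1026
scene5 bar hx,z 26.76948426667769 290.4318552203948 49
side5 bar hx,z 32.03903582369483 290.8875584771606 48
```

View pics/t5.png

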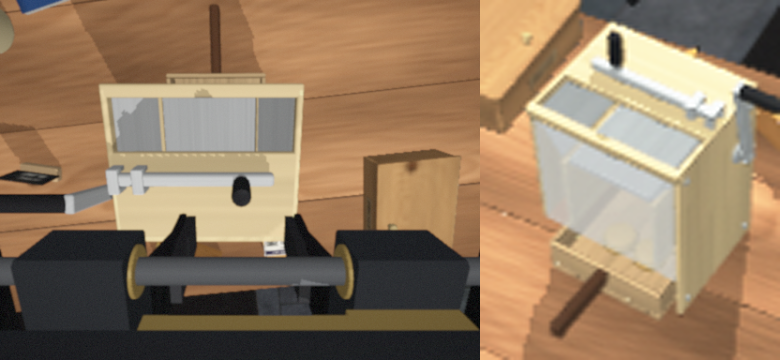

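The trap is shut and empty (left view, (210,125)), the crank is back where it was before, and the knob is at (241,190), drawn back. Next the bolt goes home.

```bash
python3 - <<'E'
from h import *
from cell import manip
O=443.5
manip.set_gripper(40); manip.line_to(hw(22,35.5,O),Rd(HY),rate=200); manip.set_gripper(0,30)
print(manip.read_state()["force"].round(1),manip.read_state()["finger_gap"])
for y in(20,5,1,-1,-3,-4.5):
    manip.line_to(hw(22,y,O),rate=50); f=manip.read_state()["force"]; print(y,f.round(1))
    if f[1]>9: break
manip.set_gripper(40); manip.line_to(hw(22,y,530),rate=300)
wrist(manip,"w6")
manip.goto(hw(-140,60,560),Rd(HY)); wrist(manip,"w7")
print(manip.read_state()["t"])
for n in("scene","side"): np.savez(n+"6.npz",**manip.snapshot(n))
a=np.radians(HY);X=np.array([np.cos(a),np.sin(a)]);Y=np.array([-X[1],X[0]])
for n in("w_hop","w3","w6","scene0","scene6","side0","side6","w2","w7"):
    s=np.load(n+".npz");P=cloud(s);d=P[...,:2]-o;hx=d@X;hy=d@Y;z=P[...,2]
    k=(s["image"].max(-1)<70)&(z>258)&(z<300)&(abs(hx-22)<14)&(hy>-60)&(hy<70)
    b=(s["image"].max(-1)<70)&(z>255)&(z<305)&(hy<-105)&(hy>-145)&(abs(hx-30)<40)
    h=np.stack([hx,hy],-1).astype(np.float32);m=(abs(z-44)<6)&(hx<-82)&(hx>-200)&(abs(hy)<40)
    print(n,"knob",np.median(hy[k]),k.sum(),"bar hx",np.median(hx[b]),"tray handle",cv2.minAreaRect(h[m]) if m.sum()>50 else "")
im=np.load("scene6.npz")["image"];im2=np.load("side6.npz")["image"]
cv2.imwrite("pics/t6.png",np.hstack([cv2.resize(im,(400,300)),cv2.resize(im[170:260,200:290],(390,300),interpolation=cv2.INTER_CUBIC)])[:,:,::-1])
E
```

```text
[0.3 0.1 3.2] 15.06304263339177
20 [-1.  -0.6  5. ]
5 [-0.4 -1.3  6. ]
1 [-1.  -0.8  6. ]
-1 [-1.1  3.3  5.5]
-3 [0.9 4.7 5.3]
-4.5 [1.5 7.7 5.4]
38.3
w_hop knob 1.1397838179081854 350 bar hx 28.155561362086583 tray handle 
w3 knob 36.139962963405814 518 bar hx 29.564147365603073 tray handle ((-122.76846313476562, -0.5375304222106934), (81.4947738647461, 14.086589813232422), 0.045710135251283646)
w6 knob 0.6295864110703294 525 bar hx 29.839289829606393 tray handle ((-122.90019226074219, -1.1085691452026367), (81.73780822753906, 12.870293617248535), 0.30653116106987)
scene0 knob -1.0844541917795392 31 bar hx 26.413055000943 tray handle 
scene6 knob -1.2020408696644453 29 bar hx 27.090075421459062 tray handle ((-125.01947021484375, -1.207230567932129), (16.06629753112793, 83.64762115478516), 89.373046875)
side0 knob -5.951457018318894 56 bar hx 32.19902790759905 tray handle 
side6 knob -5.999914106080107 54 bar hx 32.357086945713164 tray handle ((-121.98270416259766, -3.1429738998413086), (76.53558349609375, 16.26129722595215), 2.6364080905914307)
w2 knob nan 0 bar hx nan tray handle ((-123.15316009521484, -0.821864128112793), (82.26129150390625, 12.346357345581055), 0.10563847422599792)
w7 knob nan 0 bar hx nan tray handle ((-123.2265625, -0.6660218238830566), (82.08979797363281, 14.030352592468262), 0.024444108828902245)
  return _methods._mean(a, axis=axis, dtype=dtype,
  ret = ret.dtype.type(ret / rcount)
```

View pics/t6.png

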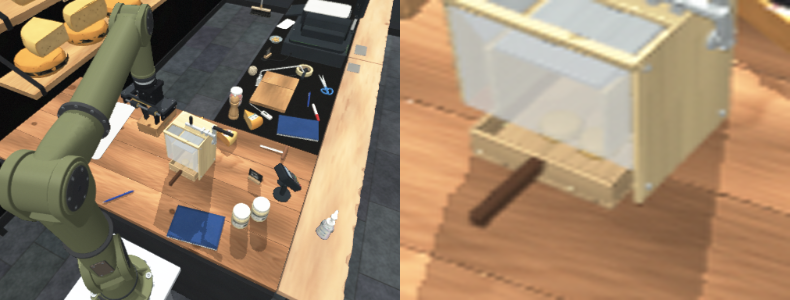

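```bash
python3 -c "
from cell import manip
print(manip.read_state()['force'].round(1)); manip.dwell(.3); manip.job_done(); print(manip.read_state()['t'])"
```

```text
[ 0.   0.5 -0.7]
the job is handed in; nothing more can be done
the job is handed in; nothing more can be done
```

I did the whole job in the order asked and handed it in at about 39 s. The tray is under the hopper with the cheeses, the trap is shut, the bolt is home and the gripper is clear.

- **Tray:** it stands within about 1 mm of centre and square to within about 0.3° by the wrist camera. The side camera, with its coarser view, read 2.6°. The position had not changed in the last look.
- **Bolt:** it moved 35 mm back to its stop. When pushed home, the knob returned to within 0.5 mm of its starting position.
- **Crank and trap:** I swung the crank down until it met its stop (about 26 N), then back up until it met resistance. The crank bar read within 1 mm of its shut position before the swing, apart from one early wrist view that put it 1.7 mm off.
- **Cheeses:** the shut trap is empty and none lie outside. I made out two in the tray through the clear front. The third was not seen on its own, so I am inferring that it is in the tray too.
- **Jars and price card:** the arm never went near them.

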